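Hold the spring clip open over the job card

TASK

First swing the job-card stand by its lever until the card stands upright. Then take the spring clip off its rack by squeezing its two handles so that its jaws spread fully open, and hold it gaping astride the middle of the card's top edge, square to the card, the edge about halfway up between the jaws and the clip touching neither card nor stand, so that a new ticket could be slipped in. Finish while still holding the clip open there; do not let go, and leave the small carton, the wax block and the brass block where they are.

Things in the scene. Friction and masses are not known exactly. Their poses are not given: they have to be found in the camera images.
- card_stand: Fixed card stand, dark steel foot 90 x 120 x 12 mm; origin under the centre of the foot on the bench; z up, y along the hinge shaft, x (at yaw 0) away from the robot. The hinge shaft runs along its y axis 38 mm above the bench. It stands in different places and is turned a little about z.
- card_frame (a joint): Angle in rad of the card and its lever, which turn together on the shaft: 0 = card upright, positive = leaning to the stand's +x (away from the robot); range -0.5 to 0.95. A stiff friction hinge (about 0.2 N m), stays where it is left.
- card_top (a point): Middle of the top edge of the brown card (80 mm wide along the stand's y, 3 mm thick, white sheet in the middle), 105 mm from the shaft. With the card upright it is 143 mm above the bench, right over the shaft; the point turns with the card: its x is the card's normal, its y runs along the edge, its z from the shaft to the edge.
- lever_knob (a point): Centre of the black lever knob, a cylinder 16 mm across and 20 mm long lying along the stand's y, at the end of a thin steel lever 85 mm from the shaft and 95 mm to the +y side of the card's middle (45 mm of free space between knob and card). Can be pinched from above by its two flat ends; it can turn between the fingers as the lever swings.
- rack: Fixed clip rack: wooden foot 60 x 130 x 24 mm with an upright steel tongue along its y axis, 4 mm thick, 120 mm long, its top 64 mm above the bench; origin under the centre of the foot.
- clip: Loose dark steel spring clip, 80 g, standing jaws-down astride the rack's tongue. Origin on its pivot pin (71 mm above the bench at the start); z up in the middle plane towards the handles, y along the pin, x the way handles and jaws spread. Two mirror-image halves 20 mm wide along y. Underside of the pin's spring: 7 mm below the pivot.
- clip_grip (a point): Point midway between the clip's two handles, 32 mm above the pivot, where to squeeze them along the clip's x. Flat handles end 48 mm above the pivot, 56 mm over their outer faces there when at rest; at the stop they are parallel, 24 mm over all. Holding open takes about 10 N at each handle: grip with 20 N or more.
- jaw_mouth (a point): Middle of the mouth between the clip's jaw tips, 40 mm below the pivot. The jaws have rubber tips 10 mm tall that reach 42 mm below the pivot when shut; squeezing the handles together spreads them along the clip's x.
- jaw (a joint): How far each half of the clip is swung open, in rad: -0.05 = jaws shut on nothing, 0 = biting the rack's 4 mm tongue, 0.35 = handles squeezed to their stop, jaw tips about 32 mm apart. The other half moves equally.
- small_carton: Bystander: small pasteboard carton, 49 x 76 x 43 mm tall, origin at its underside.
- wax_block: Bystander: pale round block of wax, 50 mm across, 74 mm tall, origin at its underside.
- brass_block: Bystander: brass padlock body without shackle, 24 x 38 x 42 mm tall, origin at its underside.

How it is judged:
On the way, in this order (a step that is already met when the one before it is completed fails the run):
1. the card stands upright (within 0.1 rad) while the clip is still on its rack (value of joint card_frame between -0.1 and 0.1 rad and distance of clip from where it was at the start of the episode below 0.02 m), for 0.3 s.
2. the clip is squeezed open and lifted clear of the rack (value of joint jaw above 0.2 rad and height (world z) of clip above 0.12 m and contact force between clip and rack below 0.1 N), for 0.2 s.
At the end, for the whole second after the job is handed in: Card upright to 0.12 rad. The fingers hold the clip still, each half open over 0.24 rad, upright and square to the card to 0.26 rad; the middle of the card's top edge is within 8 mm of its middle plane, 18 mm along the pin, 7 to 32 mm below the pivot; it touches neither stand nor rack (value of joint card_frame between -0.12 and 0.12 rad and value of joint jaw above 0.24 rad and x of card_top in the frame of clip between -0.008 and 0.008 m and y of card_top in the frame of clip between -0.018 and 0.018 m and z of card_top in the frame of clip between -0.032 and -0.007 m and angle between the x axis of clip and the x axis of card_top, either way round below 0.26 rad and angle between clip's own z axis and vertical below 0.26 rad and contact force between the fingers and clip above 3 N and contact force between clip and card_stand below 0.3 N and contact force between clip and rack below 0.1 N and linear speed of clip below 0.03 m/s); the arm keeps its last pose, push and grip.
It fails at once if a bystander was shifted by more than 30 mm (distance of any of small_carton, wax_block, brass_block from where it was at the start of the episode above 0.03 m).
It also fails if it takes over 56 s, if anything falls off the work surface, if the arm or the gripper's body presses on something with over 40 N, if the wrist force passes 120 N, or if a joint passes its speed limit or range.

ROBOT

A 6-joint arm with a two-finger parallel gripper is mounted at the origin on a cart in front of the work surface, level with it; the furniture and walls round the work are solid. World frame = base frame: x ahead of the robot, y to its left, z up, the work surface at z = 0. Lengths are in m, angles in rad, forces in N, time in s.
With the tool pointing down it reaches from about 0.35 to 0.975 m from the base axis. Payload 4.9 kg.
Tool frame: the origin (TCP) lies at the very end of the fingers, on their centre line; the grasp point (between the pads) lies 19 mm behind it; z points along the fingers, y is the line along which they close (so a half turn about z gives the same grasp; the last joint's range is limited). The gripper opens to 85 mm and grips with 20 to 120 N. Pads are 22 mm wide; open, the fingers measure 114 mm over their backs; the gripper's body (76 mm by 85 mm) begins 54 mm behind the grasp point. The pads swing forward as they close: fully open they stand 13 mm farther back than shut.
Start: joints at [-1.246, 0.053, 1.613, -0, 1.476, -0.119], TCP at [0.268, -0.564, 0.231] pointing down, gripper open.
Joint ranges: [-3.01, 3.01], [-1.01, 2.22], [0.06, 2.58], [-1.02, 4.17], [0.09, 2.62], [-3.14, 3.14]. Speed limits (rad/s): [2.57, 2.57, 3.14, 3.14, 3.14, 3.14].

INTERFACE

Orientations are given as a rotation vector (axis times angle).
In Python, from workcell import env, snapshot, order gives the robot as it stands.
- The arm moves only by the tool servo_tool, never from a script. Its argument "moves" is a list of rows, each an object with "travel": the shift along the tool's x, y, z in cm, a list of three; "roll": the turn about the tool's z in rad. In form: [{"travel": [dx, dy, dz], "roll": roll}, ...]. A call has 1 to 20 rows; each row is the pose to reach, as a shift and turn from the pose commanded when the call began, along the tool's axes at that moment; what a row does not reach only later rows make up. A row lasts 1/8 s, in which the tool goes at most 62.5 mm and 10.7 degrees, less where a joint would pass 70% of its speed; a pose out of reach is approached as far as the arm can. A call with a gripper value outside its range is refused whole. "fingers" is the closure, from 0 (fully open) to 1 (shut), set as the call begins (left out, the last holds). The fingers move at their own pace and stop on an object; "force" is the grip in N (left out, the last holds). Time passes only in rows, so rows that repeat a pose let the fingers close. It gives the time, the measured TCP pose, the force, the opening and the grip force at its end, in the units of the state.
- env.state(): the state, without advancing time (a new reading comes with each control period).
- snapshot(name): name is "side" or "top" or "wrist"; returns a dict with "frame" (384x512x3 uint8, red, green, blue), "vertical_fov" (degrees; the focal length in pixels is half the picture's height over the tangent of half this angle, whatever the lens; pixels are square), "cx", "cy" (the principal point, pixels), "xyz" and "rotation" of the camera in the world; the wrist camera has in their place "tool_from_camera" (4x4, takes a point from camera to tool coordinates, whose origin is the TCP and whose axes are the flange's). Camera axes: x right, y down, z forward; pixel columns grow to the right and rows downward; lengths in m; the calibration is good to about 2 mm. A picture is of the moment at which its call begins: read the wrist's pose just before it. There is no depth.
- order.job_done(): hands the job in; it is judged then, once.
The state is a dict: "time_s": time; "joint_pos": joint angles; "joint_vel": joint speeds; "tau": joint torques, N m; "position": TCP position; "tcp_rot": TCP orientation; "force": force on the tool from outside, world axes, zero at the start; "torque": the same for the moment, N m; "grip_width": opening from 0.0 (shut) to 1.0 (fully open); "grasp_force": force on a finger pad.
Only numpy, scipy, OpenCV 4.12 (cv2) and the standard library are available. Lean on these libraries where they do the work, as an engineer would, in place of code of your own. Each camera call takes 0.05 s, during which the arm holds its last target. There are 200 camera calls.

## Working session

There is one attempt and no reset: what is moved stays moved. The work goes in short steps, Python scripts to look and compute and a tool call to move; the robot and the scene stay as the last step left them, time stands still between calls to the robot, and variables do not carry over. Pictures are saved under pics/ and viewed, at most 10 in all, crops included, and the job is handed in when it is done.

Besides the shell and the picture viewer there is one more tool, called after "Request:" as name(argument=value, ...), one argument or row to a line, values as JSON. servo_tool: Moves the arm, as the interface text tells. Its arguments: {"type":"object","properties":{"moves":{"type":"array","items":{"type":"object","properties":{"travel":{"type":"array","items":{"type":"number"}},"roll":{"type":"number"}}}},"fingers":{"type":"number"},"force":{"type":"number"}},"required":["moves"]}

```bash
ls; mkdir -p pics; cat > h.py <<'E'
import numpy as np,cv2
from workcell import env,snapshot,order
from scipy.spatial.transform import Rotation as R
def ray(s,u,v):
    H=s['frame'].shape[0]; f=H/2/np.tan(np.radians(s['vertical_fov'])/2)
    d=np.array([(u-s['cx'])/f,(v-s['cy'])/f,1.])
    return np.array(s['xyz']),np.array(s['rotation'])@d
def onz(s,u,v,z):
    o,d=ray(s,u,v); return o+d*(z-o[2])/d[2]
def two(s1,p1,s2,p2):
    o1,d1=ray(s1,*p1);o2,d2=ray(s2,*p2)
    t=np.linalg.lstsq(np.c_[d1,-d2],o2-o1,rcond=None)[0]
    a,b=o1+t[0]*d1,o2+t[1]*d2
    return (a+b)/2,np.linalg.norm(a-b)
E
python3 - <<'E'
from h import *
import pickle
S={}
for n in('side','top'):
    s=snapshot(n);S[n]=s
    cv2.imwrite(f'pics/{n}0.png',s['frame'][:,:,::-1])
    print(n,{k:(np.round(v,3).tolist()) for k,v in s.items() if k!='frame'})
pickle.dump(S,open('s0.pkl','wb'))
print(env.state())
E
```

```text
pics
side {'vertical_fov': 44.665, 'cx': 257.95, 'cy': 194.473, 'xyz': [0.044, 0.926, 0.93], 'rotation': [-0.544, 2.607, -1.266]}
top {'vertical_fov': 43.901, 'cx': 254.233, 'cy': 191.37, 'xyz': [0.343, 0.005, 1.232], 'rotation': [-2.212, 2.151, -0.154]}
{'time_s': 0.1, 'joint_pos': array([-1.24601281e+00,  5.32678453e-02,  1.61415278e+00, -2.26601448e-05,
        1.47601468e+00, -1.19001652e-01]), 'joint_vel': array([ 0.0014171 , -0.00142904, -0.0027259 , -0.00201228, -0.00118523,
       -0.00076672]), 'tau': array([ 2.31251770e-04, -3.94902849e+01, -3.71364319e+01, -1.08902061e-04,
        3.94660601e-03, -3.56278868e-06]), 'position': array([ 0.26816234, -0.56392049,  0.23020256]), 'tcp_rot': array([-3.06278276e+00, -6.90990215e-01,  3.32336412e-04]), 'force': array([-1.02533643,  0.36873804,  0.62864658]), 'torque': array([-0.04324876,  0.03656177, -0.01822857]), 'grasp_force': 0.0, 'grip_width': 0.9973181052350487}
```

View pics/side0.png

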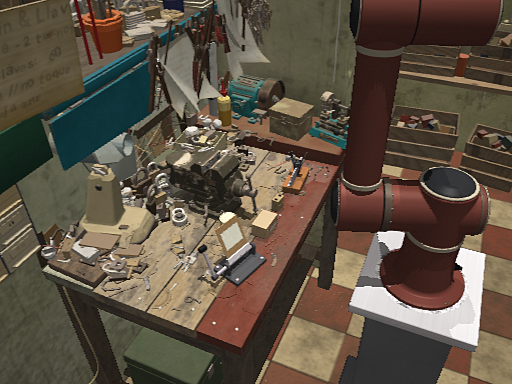

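View pics/top0.png

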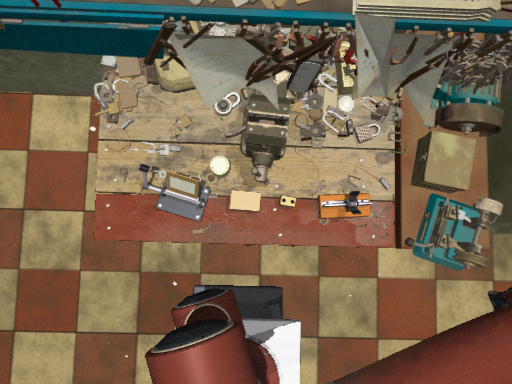

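The side view shows the stand at about (235,250), with its card leaning away and the knob at (203,248). In the top view the stand is at (183,195), the knob at (145,168), and the rack with the clip at (347,205). I'll enlarge these.

```bash
python3 - <<'E'
from h import *
import pickle
S=pickle.load(open('s0.pkl','rb'))
c=lambda n,x,y,w,h,k:cv2.resize(S[n]['frame'][y:y+h,x:x+w,::-1],None,fx=k,fy=k,interpolation=cv2.INTER_CUBIC)
a=np.hstack([c('top',125,150,100,75,4),c('top',300,170,100,75,4)])
b=np.hstack([c('side',190,205,100,75,4),c('side',255,140,100,75,4)])
cv2.imwrite('pics/c0.png',np.vstack([a,b]))
E
```

```text
(no output)
```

View pics/c0.png

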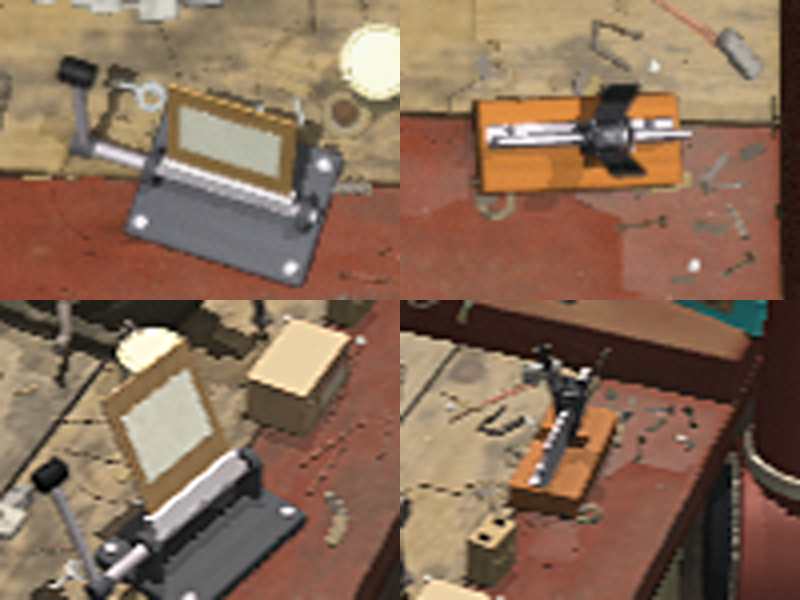

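The composite shows the card and lever tilting back, the knob at top (144.5,167.5) / side (202.5,248.5), and the clip on the tongue at top (352,204).

```bash
sed -i "s/np.array(s\['rotation'\])@d/R.from_rotvec(s['rotation']).apply(d)/" h.py; python3 - <<'E'
from h import *
import pickle
S=pickle.load(open('s0.pkl','rb'));T,D=S['top'],S['side']
t=lambda x,y:(125+x/4,150+y/4); t2=lambda x,y:(300+(x-400)/4,170+y/4)
d=lambda x,y:(190+x/4,205+(y-300)/4); d2=lambda x,y:(255+(x-400)/4,140+(y-300)/4)
def P(n,*a): print(n,*[np.round(x,4) for x in a])
P('knob',*two(T,t(78,70),D,d(50,474)))
P('cardL',*two(T,t(170,85),D,d(105,400)))
P('cardR',*two(T,t(298,122),D,d(185,342)))
P('foot nr',onz(T,*t(300,283),.012),'nl',onz(T,*t(127,233),.012),'fr',onz(T,*t(342,157),.012))
P('foot side nr',onz(D,*d(305,520),.012))
for p in [(478,100),(678,93),(685,185),(482,192)]: P('rack',onz(T,*t2(*p),.024))
for p in [(490,138),(690,133)]: P('tongue',onz(T,*t2(*p),.064))
P('tongue side',onz(D,*d2(537,482),.064))
P('h far',onz(T,*t2(618,90),.117),*two(T,t2(618,90),D,d2(545,350)))
P('h near',onz(T,*t2(628,168),.117),*two(T,t2(628,168),D,d2(605,355)))
P('wax',onz(T,*(220,165),.074)); P('carton',onz(T,245,201,.043)); P('brass',onz(T,288,202,.042))
E
```

```text
knob [0.5135 0.2287 0.1143] 0.002
cardL [0.5038 0.1718 0.1318] 0.0021
cardR [0.4846 0.0972 0.1278] 0.0013Traceback (most recent call last):
  File "<stdin>", line 10, in <module>
  File "<stdin>", line 6, in P
    return _wrapfunc(a, 'round', decimals=decimals, out=out)
    return _wrapit(obj, method, *args, **kwds)
    result = getattr(arr, method)(*args, **kwds)
numpy._core._exceptions._UFuncNoLoopError: ufunc 'multiply' did not contain a loop with signature matching types (dtype('<U2'), dtype('float64')) -> None
```

```bash
python3 - <<'E'
from h import *
import pickle
S=pickle.load(open('s0.pkl','rb'));T,D=S['top'],S['side']
t=lambda x,y:(125+x/4,150+y/4); t2=lambda x,y:(300+(x-400)/4,170+y/4)
d=lambda x,y:(190+x/4,205+(y-300)/4); d2=lambda x,y:(255+(x-400)/4,140+(y-300)/4)
def P(n,*a): print(n,*[np.round(x,4) for x in a])
P('foot nr',onz(T,*t(300,283),.012));P('nl',onz(T,*t(127,233),.012));P('fr',onz(T,*t(342,157),.012))
P('foot side nr',onz(D,*d(305,520),.012))
for p in [(478,100),(678,93),(685,185),(482,192)]: P('rack',onz(T,*t2(*p),.024))
for p in [(490,138),(690,133)]: P('tongue',onz(T,*t2(*p),.064))
P('tongue side',onz(D,*d2(537,482),.064))
P('h far',onz(T,*t2(618,90),.117),*two(T,t2(618,90),D,d2(545,350)))
P('h near',onz(T,*t2(628,168),.117),*two(T,t2(628,168),D,d2(605,355)))
P('wax',onz(T,*(220,165),.074)); P('carton',onz(T,245,201,.043)); P('brass',onz(T,288,202,.042))
# stand from knob and card corners
k=two(T,t(78,70),D,d(50,474))[0];L=two(T,t(170,85),D,d(105,400))[0];Rr=two(T,t(298,122),D,d(185,342))[0]
m=(L+Rr)/2; y=(L-Rr)[:2]; yaw=np.arctan2(-y[0],y[1]); x=np.array([np.cos(yaw),np.sin(yaw)])
for q,l in((m,.105),(k,.085)):
    c=(q[2]-.038)/l; a=np.arccos(min(1,c)); yy=np.array([-x[1],x[0]])
    P('yaw,ang,shaft',yaw,a,q[:2]-x*l*np.sin(a))
E
```

```text
foot nr [0.3954 0.1014 0.012 ]
nl [0.4242 0.2125 0.012 ]
fr [0.477  0.0776 0.012 ]
foot side nr [0.3933 0.112  0.012 ]
rack [ 0.4693 -0.2021  0.024 ]
rack [ 0.4777 -0.3314  0.024 ]
rack [ 0.4186 -0.3359  0.024 ]
rack [ 0.4104 -0.2054  0.024 ]
tongue [ 0.4417 -0.203   0.064 ]
tongue [ 0.4485 -0.3278  0.064 ]
tongue side [ 0.4324 -0.1601  0.064 ]
h far [ 0.468  -0.2696  0.117 ] [ 0.4692 -0.2716  0.1087] 0.0006
h near [ 0.4218 -0.2758  0.117 ] [ 0.4215 -0.277   0.1128] 0.0014
wax [0.5308 0.0528 0.074 ]
carton [ 0.4466 -0.0115  0.043 ]
brass [ 0.4473 -0.1196  0.042 ]
yaw,ang,shaft -0.2519 0.5073 [0.4448 0.1472]
yaw,ang,shaft -0.2519 0.4557 [0.4773 0.238 ]
```

```bash
cat >> h.py <<'E'
def plan(p,yaw):
    s=env.state(); Rm=R.from_rotvec(s['tcp_rot']); X=Rm.apply([1,0,0]); y0=np.arctan2(X[1],X[0])
    d=Rm.inv().apply(np.array(p)-s['position'])*100
    r=-((yaw-y0+np.pi)%(2*np.pi)-np.pi)
    print('t',round(s['time_s'],2),'pos',np.round(s['position'],4),'yaw',round(y0,3),'travel',np.round(d,2),'roll',round(r,3))
def wpt(s,st,u,v,z):
    H=s['frame'].shape[0]; f=H/2/np.tan(np.radians(s['vertical_fov'])/2)
    M=np.array(s['tool_from_camera']); Rm=R.from_rotvec(st['tcp_rot'])
    o=st['position']+Rm.apply(M[:3,3]); d=Rm.apply(M[:3,:3]@[(u-s['cx'])/f,(v-s['cy'])/f,1])
    return o+d*(z-o[2])/d[2]
E
python3 -c "
from h import *
plan([.5127,.229,.2],-.252)"
```

```text
t 0.1 pos [ 0.2682 -0.5639  0.2302] yaw 0.444 travel [ 56.13 -61.11   3.14] roll 0.696
```

Request:
servo_tool(
  moves=[
    {"travel": [1, -1.1, 0], "roll": 0.01},
    {"travel": [3.5, -3.8, 0], "roll": 0.05},
    {"travel": [7.5, -8.2, 0], "roll": 0.1},
    {"travel": [11.5, -12.5, 0], "roll": 0.15},
    {"travel": [15.5, -16.9, 0], "roll": 0.2},
    {"travel": [19.5, -21.2, 0], "roll": 0.25},
    {"travel": [23.5, -25.6, 0], "roll": 0.3},
    {"travel": [27.5, -30, 0.5], "roll": 0.35},
    {"travel": [31.5, -34.3, 1], "roll": 0.4},
    {"travel": [35.5, -38.7, 1.5], "roll": 0.45},
    {"travel": [39.5, -43, 2], "roll": 0.5},
    {"travel": [43.5, -47.4, 2.5], "roll": 0.55},
    {"travel": [47.5, -51.7, 3], "roll": 0.6},
    {"travel": [51.5, -56, 3.1], "roll": 0.65},
    {"travel": [54.5, -59.4, 3.1], "roll": 0.68},
    {"travel": [56.1, -61.1, 3.1], "roll": 0.696},
    {"travel": [56.1, -61.1, 3.1], "roll": 0.696},
    {"travel": [56.1, -61.1, 3.1], "roll": 0.696},
  ],
  fingers=0.45,
  force=40,
)

```text
time_s: 2.35
position: [0.5119, 0.2279, 0.2]
tcp_rot: [3.116, -0.395, -0.001]
force: [-0.7, -0.3, 0.0]
grip_width: 0.548
grasp_force: 0.0
```

```bash
python3 - <<'E'
from h import *
st=env.state();s=snapshot('wrist')
import pickle;pickle.dump((st,s),open('w1.pkl','wb'))
print(st['position'],st['tcp_rot'],s['tool_from_camera'],s['vertical_fov'],s['cx'],s['cy'],st['time_s'])
cv2.imwrite('pics/w1.png',s['frame'][:,:,::-1])
plan([.5127,.229,.101],-.252)
E
```

```text
[0.51193874 0.2278737  0.20004763] [ 3.11611777e+00 -3.94788381e-01 -9.15683160e-04] [[-5.72102395e-04 -9.60409332e-01 -2.78592152e-01  7.08033350e-02]
 [ 9.99999684e-01 -3.95611993e-04 -6.89727842e-04  5.11548279e-05]
 [ 5.52206659e-04 -2.78592459e-01  9.60409255e-01 -1.43615151e-01]
 [ 0.00000000e+00  0.00000000e+00  0.00000000e+00  1.00000000e+00]] 69.84073403933978 259.09542816610883 193.84143791055584 2.35
t 2.4 pos [0.5121 0.2276 0.2002] yaw -0.253 travel [ 0.03 -0.16  9.92] roll -0.001
```

View pics/w1.png

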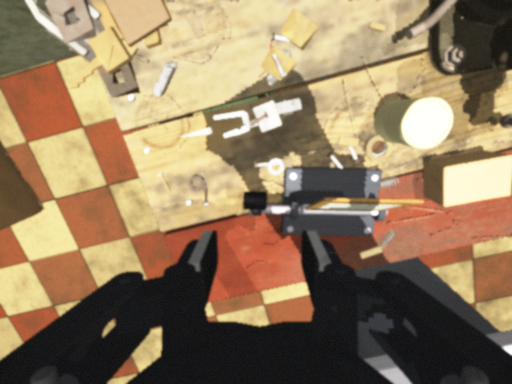

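The wrist view shows the knob at (255,202), the card edge-on, the foot square to the picture and the fingers centred at column 259.

```bash
python3 - <<'E'
from h import *
import pickle
st,s=pickle.load(open('w1.pkl','rb'))
print('knob',wpt(s,st,255,202,.1135))
c=[wpt(s,st,u,v,.012) for u,v in((286,169),(380,169),(282,234),(374,235))]
print(np.round(c,4),np.mean(c,0))
k=wpt(s,st,255,202,.1135)
plan([k[0],k[1],.101],-.252)
E
```

```text
knob [0.50949145 0.23228667 0.1135    ]
[[0.5097 0.1945 0.012 ]
 [0.4809 0.0831 0.012 ]
 [0.4266 0.2189 0.012 ]
 [0.3951 0.1023 0.012 ]] [0.4530796  0.14971728 0.012     ]
t 2.4 pos [0.5121 0.2276 0.2002] yaw -0.253 travel [-0.37 -0.4   9.92] roll -0.001
```

Request:
servo_tool(
  moves=[
    {"travel": [-0.2, -0.35, 1.5]},
    {"travel": [-0.2, -0.35, 4]},
    {"travel": [-0.2, -0.35, 6.5]},
    {"travel": [-0.2, -0.35, 8.8]},
    {"travel": [-0.2, -0.35, 9.9]},
    {"travel": [-0.2, -0.35, 9.9]},
  ],
)

```text
invalid input at $.moves[0]: expected keys travel, roll
```

Request:
servo_tool(
  moves=[
    {"travel": [0, 0, 0]},
    {"travel": [0, 0, 0]},
    {"travel": [0, 0, 0]},
    {"travel": [0, 0, 0]},
    {"travel": [0, 0, 0]},
    {"travel": [0, 0, 0]},
  ],
  fingers=1,
  force=30,
)

```text
invalid input at $.moves[0]: expected keys travel, roll
```

Request:
servo_tool(
  moves=[
    {"travel": [-0.2, -0.35, 1.5], "roll": 0},
    {"travel": [-0.2, -0.35, 4], "roll": 0},
    {"travel": [-0.2, -0.35, 6.5], "roll": 0},
    {"travel": [-0.2, -0.35, 8.8], "roll": 0},
    {"travel": [-0.2, -0.35, 9.9], "roll": 0},
    {"travel": [-0.2, -0.35, 9.9], "roll": 0},
  ],
)

```text
time_s: 3.15
position: [0.5107, 0.2316, 0.1001]
tcp_rot: [3.116, -0.396, -0.003]
force: [1.1, -0.5, 0.1]
grip_width: 0.553
grasp_force: 0.0
```

Request:
servo_tool(
  moves=[
    {"travel": [0, 0, 0], "roll": 0},
    {"travel": [0, 0, 0], "roll": 0},
    {"travel": [0, 0, 0], "roll": 0},
    {"travel": [0, 0, 0], "roll": 0},
    {"travel": [0, 0, 0], "roll": 0},
    {"travel": [0, 0, 0], "roll": 0},
  ],
  fingers=1,
  force=30,
)

```text
time_s: 3.9
position: [0.5124, 0.2318, 0.1026]
tcp_rot: [3.116, -0.395, 0.003]
force: [-1.2, -4.3, 6.2]
grip_width: 0.223
grasp_force: 31.6
```

Request:
servo_tool(
  moves=[
    {"travel": [-0.4, 0, -0.2], "roll": 0},
    {"travel": [-0.8, 0, -0.35], "roll": 0},
    {"travel": [-1.2, 0, -0.48], "roll": 0},
    {"travel": [-1.6, 0, -0.58], "roll": 0},
    {"travel": [-2.0, 0, -0.68], "roll": 0},
    {"travel": [-2.4, 0, -0.75], "roll": 0},
    {"travel": [-2.8, 0, -0.8], "roll": 0},
    {"travel": [-3.2, 0, -0.84], "roll": 0},
    {"travel": [-3.5, 0, -0.85], "roll": 0},
    {"travel": [-3.7, 0, -0.85], "roll": 0},
    {"travel": [-3.7, 0, -0.85], "roll": 0},
    {"travel": [-3.7, 0, -0.85], "roll": 0},
  ],
)

```text
time_s: 5.4
position: [0.4763, 0.2417, 0.1102]
tcp_rot: [-3.116, 0.395, -0.002]
force: [5.2, 0.2, 1.0]
grip_width: 0.223
grasp_force: 30.7
```

```bash
python3 - <<'E'
from h import *
import pickle
S={n:snapshot(n) for n in('side','top')};pickle.dump(S,open('s1.pkl','wb'))
c=lambda n,x,y,w,h,k:cv2.resize(S[n]['frame'][y:y+h,x:x+w,::-1],None,fx=k,fy=k,interpolation=cv2.INTER_CUBIC)
cv2.imwrite('pics/c1.png',np.hstack([c('top',125,150,100,100,4),c('side',190,190,100,100,4)]))
E
```

```text
(no output)
```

View pics/c1.png

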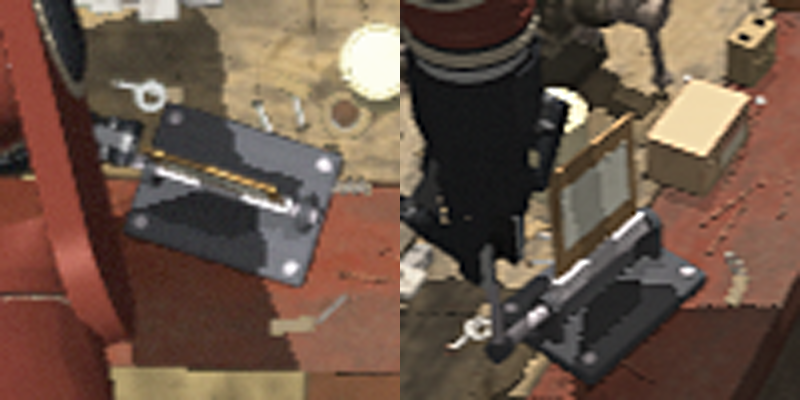

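The card is nearly upright. Its top-edge ends are at top (161.8,188)/(194.5,198) and side (228.8,233)/(248,219).

```bash
python3 - <<'E'
from h import *
import pickle
S=pickle.load(open('s1.pkl','rb'));T,D=S['top'],S['side']
L,e=two(T,(161.75,188),D,(228.75,233.25));Q,e2=two(T,(194.5,198),D,(248,219.25))
print(L,Q,e,e2,(L+Q)/2, 'yaw',np.arctan2(-(L-Q)[0],(L-Q)[1]))
m=(L+Q)/2
print('lean',((m[:2]-[.453,.149])@[.969,-.249])/.105)
for p in((161.75,188),(194.5,198)): print(onz(T,*p,.143))
plan([.4763,.2417,.21],-.252)
E
```

```text
[0.46302253 0.18131322 0.14357892] [0.444047   0.1069369  0.13611099] 0.00208311976156128 0.0043742733860203924 [0.45353477 0.14412506 0.13984496] yaw -0.24979972527770936
lean 0.016495705088936163
[0.46210761 0.1810123  0.143     ]
[0.44136242 0.10552055 0.143     ]
t 5.5 pos [0.4762 0.2417 0.1102] yaw -0.252 travel [ 0.02 -0.01 -9.98] roll -0.0
```

Request:
servo_tool(
  moves=[
    {"travel": [0, 0, 0], "roll": 0},
    {"travel": [0, 0, 0], "roll": 0},
    {"travel": [0, 0, 0], "roll": 0},
    {"travel": [0, 0, -1], "roll": 0},
    {"travel": [0, 0, -3], "roll": 0},
    {"travel": [0, 0, -6], "roll": 0},
    {"travel": [0, 0, -9], "roll": 0},
    {"travel": [0, 0, -11], "roll": 0},
    {"travel": [0, 0, -12], "roll": 0},
    {"travel": [0, 0, -12], "roll": 0},
  ],
  fingers=0.45,
)

```text
time_s: 6.75
position: [0.476, 0.2415, 0.2304]
tcp_rot: [-3.116, 0.395, -0.001]
force: [-0.5, 0.8, 0.3]
grip_width: 0.55
grasp_force: 0.0
```

```bash
python3 -c "
from h import *
plan([.446,-.273,.23],1.63)
print(env.state()['joint_pos'])"
```

```text
t 6.75 pos [0.476  0.2415 0.2304] yaw -0.252 travel [9.940e+00 5.057e+01 2.000e-02] roll -1.882
[ 3.29972305e-01 -1.67221796e-01  1.82538466e+00  4.15950210e-05
  1.48249653e+00  2.15293077e+00]
```

Request:
servo_tool(
  moves=[
    {"travel": [0.3, 1.5, 0], "roll": -0.06},
    {"travel": [1, 5, 0], "roll": -0.19},
    {"travel": [1.8, 9, 0], "roll": -0.33},
    {"travel": [2.6, 13, 0], "roll": -0.48},
    {"travel": [3.4, 17, 0], "roll": -0.63},
    {"travel": [4.2, 21, 0], "roll": -0.78},
    {"travel": [5, 25, 0], "roll": -0.93},
    {"travel": [5.8, 29, 0], "roll": -1.08},
    {"travel": [6.6, 33, 0], "roll": -1.23},
    {"travel": [7.4, 37, 0], "roll": -1.38},
    {"travel": [8.2, 41, 0], "roll": -1.53},
    {"travel": [9, 45, 0], "roll": -1.68},
    {"travel": [9.6, 48.5, 0], "roll": -1.8},
    {"travel": [9.9, 50.5, 0], "roll": -1.87},
    {"travel": [9.9, 50.6, 0], "roll": -1.88},
    {"travel": [9.9, 50.6, 0], "roll": -1.88},
  ],
  fingers=0,
)

```text
time_s: 8.75
position: [0.4451, -0.2725, 0.2288]
tcp_rot: [-2.157, -2.282, -0.0]
force: [0.2, 0.0, 0.2]
grip_width: 1.001
grasp_force: 0.0
```

```bash
python3 - <<'E'
from h import *
st=env.state();s=snapshot('wrist')
import pickle;pickle.dump((st,s),open('w2.pkl','wb'))
print(st['position'],st['time_s'])
cv2.imwrite('pics/w2.png',s['frame'][:,:,::-1])
E
```

```text
[ 0.44507708 -0.27248015  0.2287685 ] 8.75
```

View pics/w2.png

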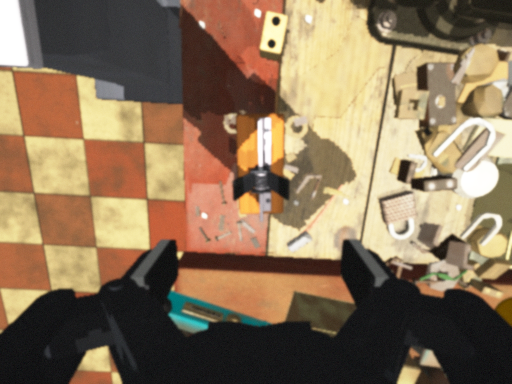

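The clip's handle ends are at (234,188) and (290,188), and the tongue runs straight up the picture at column 265, so the yaw is right.

```bash
python3 - <<'E'
from h import *
import pickle
st,s=pickle.load(open('w2.pkl','rb'))
f=s['frame'][165:215,225:300].astype(int); m=(f.max(2)<60).astype(np.uint8)
ys,xs=np.nonzero(m); print(xs.min()+225,xs.max()+225,ys.min()+165,ys.max()+165)
for x in(236,240,244,248,276,280,284,288): 
    c=np.nonzero(m[:,x-225])[0]; print(x,(c.min()+165,c.max()+165) if len(c) else None)
a,b=wpt(s,st,235,188,.116),wpt(s,st,290,188,.116); print(a,b,(a+b)/2)
t=[wpt(s,st,265,y,.064) for y in(119,211)]; print(t)
c=(a+b)/2
plan([c[0],c[1],.092],1.63)
E
```

```text
234 288 166 198
236 (np.int64(179), np.int64(197))
240 (np.int64(178), np.int64(195))
244 (np.int64(177), np.int64(191))
248 (np.int64(175), np.int64(190))
276 (np.int64(176), np.int64(191))
280 (np.int64(177), np.int64(194))
284 (np.int64(179), np.int64(197))
288 (np.int64(181), np.int64(198))
[ 0.42163704 -0.27127457  0.116     ] [ 0.47459332 -0.26829361  0.116     ] [ 0.44811518 -0.26978409  0.116     ]
[array([ 0.44759605, -0.20621025,  0.064     ]), array([ 0.45410252, -0.31150009,  0.064     ])]
t 8.8 pos [ 0.4453 -0.2723  0.2291] yaw 1.628 travel [ 0.22  0.31 13.71] roll -0.002
```

Request:
servo_tool(
  moves=[
    {"travel": [0.15, 0.27, 2], "roll": 0},
    {"travel": [0.15, 0.27, 5], "roll": 0},
    {"travel": [0.15, 0.27, 8], "roll": 0},
    {"travel": [0.15, 0.27, 11], "roll": 0},
    {"travel": [0.15, 0.27, 13], "roll": 0},
    {"travel": [0.15, 0.27, 14.3], "roll": 0},
    {"travel": [0.15, 0.27, 14.3], "roll": 0},
    {"travel": [0.15, 0.27, 14.3], "roll": 0},
  ],
)

```text
time_s: 9.8
position: [0.4485, -0.2719, 0.0876]
tcp_rot: [2.156, 2.283, 0.0]
force: [1.1, -0.1, 0.8]
grip_width: 0.999
grasp_force: 0.0
```

Request:
servo_tool(
  moves=[
    {"travel": [0, 0, 0], "roll": 0},
    {"travel": [0, 0, 0], "roll": 0},
    {"travel": [0, 0, 0], "roll": 0},
    {"travel": [0, 0, 0], "roll": 0},
    {"travel": [0, 0, 0], "roll": 0},
    {"travel": [0, 0, 0], "roll": 0},
    {"travel": [0, 0, 0], "roll": 0},
    {"travel": [0, 0, 0], "roll": 0},
    {"travel": [0, 0, 0], "roll": 0},
    {"travel": [0, 0, 0], "roll": 0},
  ],
  fingers=1,
  force=40,
)

```text
time_s: 11.05
position: [0.4519, -0.274, 0.0916]
tcp_rot: [2.15, 2.276, 0.004]
force: [2.9, 0.7, 9.2]
grip_width: 0.26
grasp_force: 41.3
```

Request:
servo_tool(
  moves=[
    {"travel": [0, 0, -0.5], "roll": 0},
    {"travel": [0, 0, -1.5], "roll": 0},
    {"travel": [0, 0, -3], "roll": 0},
    {"travel": [0, 0, -5], "roll": 0},
    {"travel": [0, 0, -7.5], "roll": 0},
    {"travel": [0, 0, -10], "roll": 0},
    {"travel": [0, 0, -12.5], "roll": 0},
    {"travel": [0, 0, -14.5], "roll": 0},
    {"travel": [0, 0, -15.5], "roll": 0},
    {"travel": [0, 0, -15.5], "roll": 0},
    {"travel": [0, 0, -15.5], "roll": 0},
  ],
)

```text
time_s: 12.42
position: [0.4475, -0.2713, 0.2406]
tcp_rot: [-2.156, -2.282, 0.0]
force: [-1.2, -0.7, -0.2]
grip_width: 0.26
grasp_force: 40.0
```

```bash
python3 - <<'E'
from h import *
st=env.state();s=snapshot('wrist')
import pickle;pickle.dump((st,s),open('w3.pkl','wb'))
f=s['frame'][:,:,::-1]
t=snapshot('top');d=snapshot('side')
cv2.imwrite('pics/w3.png',np.hstack([f[150:384,140:380],cv2.resize(d['frame'][80:197,240:360,::-1],None,fx=2,fy=2)]))
plan([.4535,.1465,.241],1.319)
E
```

```text
t 12.57 pos [ 0.4476 -0.2713  0.2406] yaw 1.628 travel [4.168e+01 2.970e+00 1.000e-02] roll 0.309
```

View pics/w3.png

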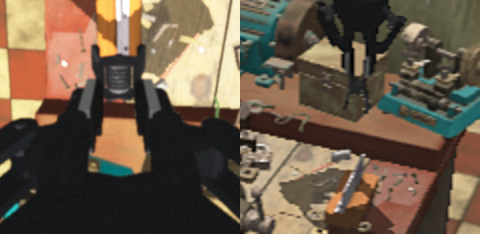

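The clip is held open and clear, with its spring centred at about column 260 in the wrist view. Next I'll go to hover over the card.

Request:
servo_tool(
  moves=[
    {"travel": [1, 0.1, 0], "roll": 0.01},
    {"travel": [3.5, 0.3, 0], "roll": 0.03},
    {"travel": [7, 0.5, 0], "roll": 0.05},
    {"travel": [10.5, 0.8, 0], "roll": 0.08},
    {"travel": [14, 1, 0], "roll": 0.1},
    {"travel": [17.5, 1.3, 0], "roll": 0.13},
    {"travel": [21, 1.5, 0], "roll": 0.15},
    {"travel": [24.5, 1.8, 0], "roll": 0.18},
    {"travel": [28, 2, 0], "roll": 0.2},
    {"travel": [31.5, 2.3, 0], "roll": 0.23},
    {"travel": [35, 2.5, 0], "roll": 0.26},
    {"travel": [38.5, 2.8, 0], "roll": 0.29},
    {"travel": [40.8, 2.9, 0], "roll": 0.3},
    {"travel": [41.7, 3, 0], "roll": 0.31},
    {"travel": [41.7, 3, 0], "roll": 0.31},
    {"travel": [41.7, 3, 0], "roll": 0.31},
  ],
)

```text
time_s: 14.58
position: [0.4542, 0.1457, 0.2417]
tcp_rot: [2.485, 1.922, -0.0]
force: [-0.4, -1.5, -1.0]
grip_width: 0.262
grasp_force: 40.0
```

```bash
python3 - <<'E'
from h import *
st=env.state();s=snapshot('wrist');d=snapshot('side')
import pickle;pickle.dump((st,s,d),open('w4.pkl','wb'))
f=s['frame'][:,:,::-1]
k=lambda a,q:cv2.resize(a,None,fx=q,fy=q,interpolation=cv2.INTER_CUBIC)
cv2.imwrite('pics/w4.png',np.hstack([k(f[110:260,190:330],3)[:,:400],k(d['frame'][160:272,190:290,::-1],4)[:450]]) if 0 else np.hstack([k(f[110:260,195:328],3)[:448],k(d['frame'][160:272,190:290,::-1],4)]))
plan([.4535,.1465,.181],1.319)
E
```

```text
t 14.68 pos [0.4542 0.1456 0.2418] yaw 1.317 travel [ 0.07 -0.09  6.08] roll -0.002
```

```bash
ls -la pics
```

```text
total 3140
drwxr-xr-x 2 agent agent   4096 Dec  3 17:05 .
drwxr-xr-x 3 agent agent   4096 Dec  3 17:05 ..
-rw-r--r-- 1 agent agent 645016 Dec  3 17:01 c0.png
-rw-r--r-- 1 agent agent 432982 Dec  3 17:03 c1.png
-rw-r--r-- 1 agent agent 361634 Dec  3 17:01 side0.png
-rw-r--r-- 1 agent agent 358186 Dec  3 17:01 top0.png
-rw-r--r-- 1 agent agent 334636 Dec  3 17:02 w1.png
-rw-r--r-- 1 agent agent 345551 Dec  3 17:04 w2.png
-rw-r--r-- 1 agent agent 198141 Dec  3 17:04 w3.png
-rw-r--r-- 1 agent agent 515007 Dec  3 17:05 w4.png
```

View pics/w4.png

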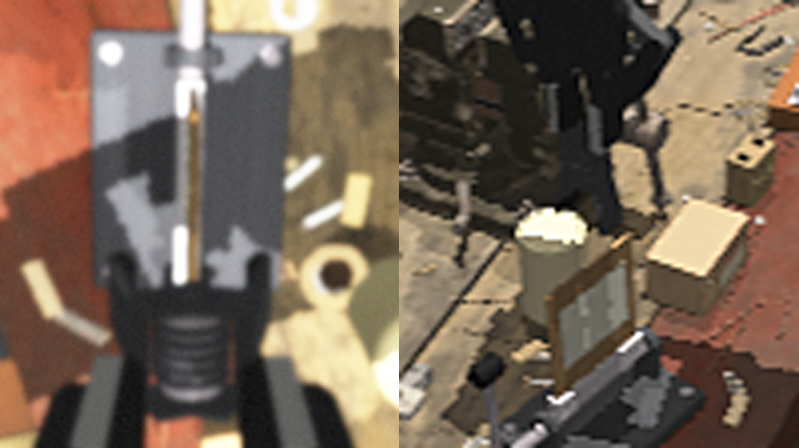

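The card edge lies at about column 260, against the jaws' middle at 258.7, and it runs parallel to the picture, so the clip is square to the card. The jaw tips show at side pixel (241,217).

```bash
python3 - <<'E'
from h import *
import pickle
st,s,d=pickle.load(open('w4.pkl','rb'))
for p in((241,217),(243,217),(238,215)):
  o,r=ray(d,*p)
  for q in((.454,.146),(.4695,.142),(.4385,.150)):
    q=np.array(q);t=((q-o[:2])@r[:2])/(r[:2]@r[:2]);P=o+t*r;print(p,q,P.round(4),'pivot below tcp',round(st['position'][2]-P[2]-.040,4))
plan([.4535,.1465,.181],1.319)
E
```

```text
(241, 217) [0.454 0.146] [0.4479 0.1429 0.1713] pivot below tcp 0.0304
(241, 217) [0.4695 0.142 ] [0.4528 0.1334 0.1622] pivot below tcp 0.0396
(241, 217) [0.4385 0.15  ] [0.443  0.1523 0.1805] pivot below tcp 0.0212
(243, 217) [0.454 0.146] [0.4435 0.1407 0.1711] pivot below tcp 0.0307
(243, 217) [0.4695 0.142 ] [0.4483 0.1312 0.162 ] pivot below tcp 0.0398
(243, 217) [0.4385 0.15  ] [0.4387 0.1501 0.1802] pivot below tcp 0.0215
(238, 215) [0.454 0.146] [0.4543 0.1462 0.1783] pivot below tcp 0.0234
(238, 215) [0.4695 0.142 ] [0.4593 0.1366 0.1691] pivot below tcp 0.0326
(238, 215) [0.4385 0.15  ] [0.4493 0.1557 0.1875] pivot below tcp 0.0142
t 14.68 pos [0.4542 0.1456 0.2418] yaw 1.317 travel [ 0.07 -0.09  6.08] roll -0.002
```

Request:
servo_tool(
  moves=[
    {"travel": [0, 0.1, 0.5], "roll": 0},
    {"travel": [0, 0.1, 1.2], "roll": 0},
    {"travel": [0, 0.1, 2], "roll": 0},
    {"travel": [0, 0.1, 2.8], "roll": 0},
    {"travel": [0, 0.1, 3.6], "roll": 0},
    {"travel": [0, 0.1, 4.4], "roll": 0},
    {"travel": [0, 0.1, 5.1], "roll": 0},
    {"travel": [0, 0.1, 5.6], "roll": 0},
    {"travel": [0, 0.1, 5.9], "roll": 0},
    {"travel": [0, 0.1, 5.9], "roll": 0},
    {"travel": [0, 0.1, 5.9], "roll": 0},
    {"travel": [0, 0.1, 5.9], "roll": 0},
  ],
)

```text
time_s: 16.18
position: [0.4553, 0.1462, 0.1832]
tcp_rot: [2.484, 1.923, 0.001]
force: [0.3, -0.6, -0.7]
grip_width: 0.265
grasp_force: 40.0
```

```bash
python3 - <<'E'
from h import *
st=env.state();s=snapshot('wrist');d=snapshot('side')
import pickle;pickle.dump((st,s,d),open('w5.pkl','wb'))
f=s['frame'][:,:,::-1]
k=lambda a,q:cv2.resize(a,None,fx=q,fy=q,interpolation=cv2.INTER_CUBIC)
cv2.imwrite('pics/w5.png',np.hstack([k(f[110:260,195:328],3)[:448],k(d['frame'][180:292,190:290,::-1],4)]))
plan([.4535,.1465,.1825],1.319);print(st['force'])
E
```

```text
t 16.27 pos [0.4553 0.1461 0.183 ] yaw 1.318 travel [-0.01 -0.18  0.05] roll -0.001
[ 0.28814727 -0.6440017  -0.71833442]
```

View pics/w5.png

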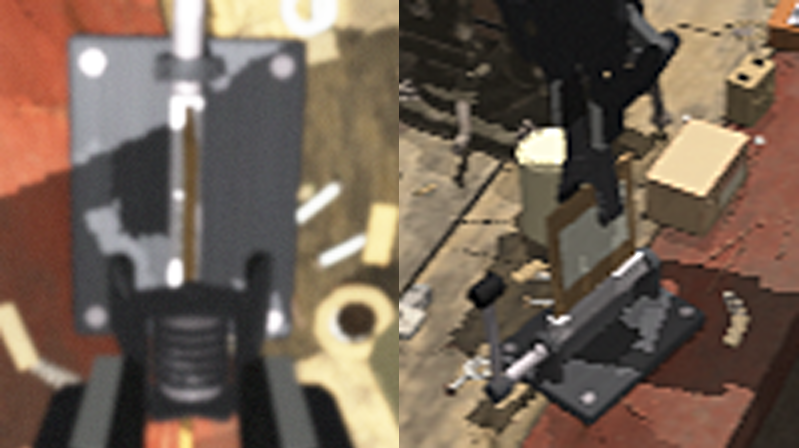

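The jaws straddle the card. The edge is centred at crop column 190, between jaws at 122 and 258, and the tips reach about 20 mm below the edge. The wrist force reads about zero.

```bash
python3 -c "
from h import *
print(order.job_done())"
```

```text
the job is handed in; nothing more can be done
None
```

I swung the card upright and handed the job in at about 16 s, with the clip held open astride the middle of the card's top edge. By the last pictures and near-zero wrist force it was centred and touching nothing, but no verdict came back.

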